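# Make up a repair kit in the kit tray

### The job

Make up the repair kit in the kit tray: lay the gear wheel in the big round recess, the larger ball bearing in the small round recess, the spark plug in the long slot and the longer bolt in the short slot, each lying flat on the floor of its recess. Leave the small bearing and the short bolt where they lie on the bench.

Things in the scene. Friction and masses are not known exactly. Their poses are not given: they have to be found in the camera images.
- gear_wheel: Dark steel gear wheel lying flat, 66 mm over the teeth, toothed rim 12 mm thick, hub 16 mm high; 0.16 kg. Origin: centre of its underside; z up. Grasp across the rim.
- large_bearing: The larger of two loose steel ball bearings, lying flat: 47 mm outside diameter, 14 mm thick; 80 g. Origin: centre of its underside; z up.
- spark_plug_mid (a point): Spark plug lying on its side, 77 mm long, hexagon 18 mm across, 10 mm long just on the -y side of the point; 50 g. Point: on its axis near the middle of its length, 9 mm above the bench; y along the plug. It lies at any yaw. Grasp across the hexagon, 5 mm to the -y side of the point.
- long_bolt_mid (a point): The longer of two loose bolts, darkened. Steel hexagon bolt lying on its side, 56 mm long over all, shank 8 mm thick, hexagon head 13 to 15 mm across and 6 mm long at its +y end; 25 g. Point: in the middle of the length on the shank's axis, about 5 mm above the bench; y along the bolt towards the head. It lies at any yaw. Grasp across the shank.
- small_bearing: The smaller of the two bearings, 35 mm outside diameter, 11 mm thick, lying flat on the bench among the other parts; not part of the kit, stays where it is. Origin: centre of its underside.
- short_bolt_mid (a point): The shorter of the two bolts; not part of the kit, stays where it is. Steel hexagon bolt lying on its side, 36 mm long over all, shank 8 mm thick, hexagon head 13 to 15 mm across and 6 mm long at its +y end; 25 g. Point: in the middle of the length on the shank's axis, about 5 mm above the bench; y along the bolt towards the head. It lies at any yaw. 
- big_round_recess: Grey-floored round recess 82 mm in diameter, 4 mm deep, centred in a fixed black plate 92 x 104 x 7 mm (local x by y), one of four with the same yaw filling a fixed tray 2 by 2 in changing order; plate tops and rim are 10 mm above the bench. Origin: centre of plate's underside; recess floor 3 mm above it. For the gear wheel. Fingers do not fit in: let go just above the plate.
- small_round_recess: Grey-floored round recess 63 mm in diameter, 4 mm deep, centred in a fixed black plate 92 x 104 x 7 mm (local x by y), one of four with the same yaw filling a fixed tray 2 by 2 in changing order; plate tops and rim are 10 mm above the bench. Origin: centre of plate's underside; recess floor 3 mm above it. For the larger bearing. Fingers do not fit in: let go just above the plate.
- long_slot: Grey-floored slot 94 mm (local y) by 34 mm (x), 4 mm deep, centred in a fixed black plate 92 x 104 x 7 mm (local x by y), one of four with the same yaw filling a fixed tray 2 by 2 in changing order; plate tops and rim are 10 mm above the bench. Origin: centre of plate's underside; recess floor 3 mm above it. The plug lies along y, either way. Fingers do not fit in: let go just above the plate.
- short_slot: Grey-floored slot 73 mm (local y) by 30 mm (x), 4 mm deep, centred in a fixed black plate 92 x 104 x 7 mm (local x by y), one of four with the same yaw filling a fixed tray 2 by 2 in changing order; plate tops and rim are 10 mm above the bench. Origin: centre of plate's underside; recess floor 3 mm above it. The bolt lies along y, either way. Fingers do not fit in: let go just above the plate.

How it is judged (in metres and radians):
At the end, for the whole second after the job is handed in: Gear wheel and larger bearing flat on the floors of their recesses (centres within 10 mm), spark plug and longer bolt down in their slots (middles within 15 mm, within 0.3 rad, either way round), all at rest; the small bearing and short bolt within 20 mm of their start (horizontal distance between gear_wheel and big_round_recess below 0.01 m and z of gear_wheel in the frame of big_round_recess between 0.001 and 0.005 m and linear speed of each of gear_wheel, large_bearing, spark_plug, long_bolt below 0.02 m/s and angle between each of gear_wheel, large_bearing's own z axis and vertical below 0.1 rad and horizontal distance between large_bearing and small_round_recess below 0.01 m and z of large_bearing in the frame of small_round_recess between 0.001 and 0.005 m and horizontal distance between spark_plug_mid and long_slot below 0.015 m and z of spark_plug_mid in the frame of long_slot between 0.001 and 0.0145 m and angle between the y axis of spark_plug_mid and the y axis of long_slot, either way round below 0.3 rad and horizontal distance between long_bolt_mid and short_slot below 0.015 m and z of long_bolt_mid in the frame of short_slot between 0.001 and 0.0103 m and angle between the y axis of long_bolt_mid and the y axis of short_slot, either way round below 0.3 rad and distance of each of small_bearing, short_bolt_mid from where it was at the start of the episode below 0.02 m); the robot touches nothing.
It fails at once if the small bearing or the short bolt was moved more than 20 mm (distance of any of small_bearing, short_bolt_mid from where it was at the start of the episode above 0.02 m).
It also fails if it takes over 109 s, if anything falls off the work surface, if the arm or the gripper's body presses on something with over 40 N, if the wrist force passes 120 N, or if a joint passes its speed limit or range.

### The arm

A 7-joint arm with a two-finger parallel gripper is mounted at the origin on a cart in front of the work surface, level with it; the furniture and walls round the work are solid. World frame = base frame: x ahead of the robot, y to its left, z up, the work surface at z = 0. Lengths are in m, angles in degrees, forces in N, time in s.
With the tool pointing down it reaches from about 0.425 to 0.875 m from the base axis. Payload 4.7 kg.
Tool frame: the origin (TCP) lies at the very end of the fingers, on their centre line; the grasp point (between the pads) lies 19 mm behind it (env.grasp_offset is the distance from the TCP to the grasp point, in m); z points along the fingers, y is the line along which they close (so a half turn about z gives the same grasp; the last joint's range is limited). The gripper opens to 87 mm and grips with 3 to 60 N. Pads are 19 mm wide; open, the fingers measure 117 mm over their backs; the gripper's body (75 mm by 190 mm) begins 51 mm behind the grasp point.
Start: joints at [-75.567, 18.392, -4.016, 83.108, 1.295, 78.541, -3.26], TCP at [0.153, 0.632, 0.223] pointing down, gripper open.
Joint ranges: [-163.93, 163.93], [-17.29, 119.83], [-79.2, 71.16], [3.27, 140.29], [-89.18, 269.18], [5.43, 117.66], [-154.24, 154.24]. Speed limits (degrees/s): [147.25, 147.25, 180, 180, 180, 180, 180].

### API

Orientations are given as [roll, pitch, yaw] about the fixed x, y, z axes, in that order (R = Rz(yaw) Ry(pitch) Rx(roll)).
In Python, from cell import env gives the robot as it stands. The module is installed in compiled form; this text tells all that it offers.
- The arm moves only by the tool drive_tool, never from a script. Its argument "moves" is one flat list of numbers, 5 for each row, row after row: the shift along the tool's x, y, z in units of 40 mm (1.0 is 40 mm), then the turn about the tool's z in units of 10 degrees (1.0 is 10 degrees), then the finger opening in mm, from 0 to 87. A call has 1 to 5 rows; each row is the pose to reach, as a shift and turn from the pose commanded when the call began, along the tool's axes at that moment; what a row does not reach only later rows make up. A row lasts 1/8 s, in which the tool goes at most 62.5 mm and 10.7 degrees, less where a joint would pass 70% of its speed; a pose out of reach is approached as far as the arm can. A call with a gripper value outside its range is refused whole. The fingers move at their own pace and stop on an object; "squeeze" is the grip in N (left out, the last holds). Time passes only in rows, so rows that repeat a pose let the fingers close. It gives the time, the measured TCP pose, the force, the opening and the grip force at its end, in the units of the state.
- env.get_obs(): the state, without advancing time (a new reading comes with each control period).
- env.read_camera(name): name is "side" or "top" or "wrist"; returns (picture, depth): 400x640x3 uint8, red, green, blue; 400x640 float32, m along the optical axis (not along the pixel's ray), 0 where there is no reading.
- env.camera_model(name): a dict with "K" (3x3 intrinsics, pixels), "rvec" (rotation vector, rad) and "tvec" (3), from world to camera coordinates, as OpenCV has them; the wrist camera has in their place "tool_from_camera" (4x4, takes a point from camera to tool coordinates, whose origin is the TCP and whose axes are the flange's). Camera axes: x right, y down, z forward; pixel columns grow to the right and rows downward; lengths in m; the calibration is good to about 2 mm. A picture is of the moment at which its call begins: read the wrist's pose just before it. camera_model takes no time and is no camera call.
- env.sign_off(): hands the job in; it is judged then, once.
The state is a dict: "time_s": time; "qpos": joint angles; "joint_velocities": joint speeds; "effort": joint torques, N m; "tool_pos": TCP position; "tool_rot": TCP orientation; "force": force on the tool from outside, world axes, zero at the start; "wrist_torque": the same for the moment, N m; "grip_width": finger opening in m; "grasp_force": force on a finger pad.
Only numpy, scipy, OpenCV 4.12 (cv2) and the standard library are available. Lean on these libraries where they do the work, as an engineer would, in place of code of your own. Each camera call takes 0.05 s, during which the arm holds its last target. There are 200 camera calls.

## Working session

There is one attempt and no reset: what is moved stays moved. The work goes in short steps, Python scripts to look and compute and a tool call to move; the robot and the scene stay as the last step left them, time stands still between calls to the robot, and variables do not carry over. Pictures are saved under pics/ and viewed, at most 16 in all, crops included, and the job is handed in when it is done.

Besides the shell and the picture viewer there is one more tool, called after "Call:" as a command line: name --argument value ..., lists and objects as JSON in quotes. drive_tool: Moves the arm, as the interface text tells. Its arguments: {"type":"object","properties":{"moves":{"type":"array","items":{"type":"number"}},"squeeze":{"type":"number"}},"required":["moves"]}

```bash
mkdir -p pics; ls; python3 - <<'E'
from cell import env
import cv2,numpy as np
o=env.get_obs(); print(o)
for n in("top","side"):
    p,d=env.read_camera(n); cv2.imwrite(f"pics/{n}0.png",p[:,:,::-1]); np.savez(f"{n}0.npz",p=p,d=d)
    print(n,env.camera_model(n))
print(env.camera_model("wrist"))
E
```

```text
pics
{'time_s': 0.0, 'qpos': array([-75.56532114,  18.43793171,  -4.0147752 ,  83.17590339,
         1.29501701,  78.54033441,  -3.26042828]), 'joint_velocities': array([-0.04387876,  0.05532522, -0.02178064, -0.02308247, -0.04619746,
       -0.10066049,  0.07515438]), 'effort': array([-6.83257986e-05, -4.91284633e+01, -4.03804053e-01, -3.12530851e+01,
       -6.38413173e-02,  4.34856664e-02,  1.85232666e-04]), 'tool_pos': array([0.15306414, 0.63114559, 0.22146542]), 'tool_rot': array([-1.79891072e+02,  6.06250557e-03,  1.66373956e+02]), 'force': array([ 0.40850455,  0.66487426, -0.67535865]), 'wrist_torque': array([0.00120977, 0.07016011, 0.01524409]), 'grasp_force': 0.0, 'grip_width': 0.0867414962576186}
top {'K': array([[512.62823538,   0.        , 315.8761057 ],
       [  0.        , 512.62823538, 196.56296176],
       [  0.        ,   0.        ,   1.        ]]), 'rvec': array([ 2.21624824, -2.16279769,  0.07140564]), 'tvec': array([-0.06054274,  0.54739027,  1.50716346])}
side {'K': array([[416.42219984,   0.        , 323.91602627],
       [  0.        , 416.42219984, 196.34170807],
       [  0.        ,   0.        ,   1.        ]]), 'rvec': array([ 2.02603825, -0.33828398,  0.22617275]), 'tvec': array([-0.54610481,  0.10385808,  1.10948181])}
{'K': array([[282.79734671,   0.        , 318.67606642],
       [  0.        , 282.79734671, 199.41659361],
       [  0.        ,   0.        ,   1.        ]]), 'tool_from_camera': array([[ 1.38763264e-03, -9.51612521e-01, -3.07297388e-01,
         8.45719523e-02],
       [ 9.99998907e-01,  1.47746818e-03, -5.97014451e-05,
        -2.57214795e-04],
       [ 5.10834754e-04, -3.07296969e-01,  9.51613531e-01,
        -1.62205885e-01],
       [ 0.00000000e+00,  0.00000000e+00,  0.00000000e+00,
         1.00000000e+00]])}
```

View pics/top0.png

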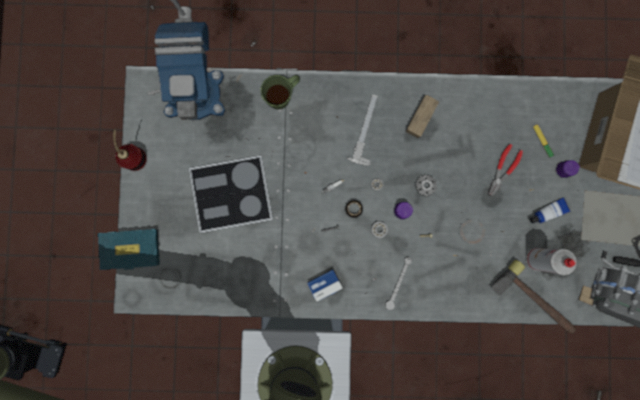

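The top view shows the tray at about (230,193) and the loose parts at x 320–435, y 175–240. I'll zoom in there.

```bash
cat > h.py <<'E'
import numpy as np,cv2
from scipy.spatial.transform import Rotation as R
from cell import env
def pose(o=None):
    o=o or env.get_obs(); T=np.eye(4); T[:3,:3]=R.from_euler('xyz',o['tool_rot'],degrees=True).as_matrix(); T[:3,3]=o['tool_pos']; return T
def cam(n,o=None):
    m=env.camera_model(n)
    if n=="wrist": return m['K'],pose(o)@m['tool_from_camera']
    T=np.eye(4);T[:3,:3]=cv2.Rodrigues(m['rvec'])[0];T[:3,3]=m['tvec'];return m['K'],np.linalg.inv(T)
def ray(uv,z,KT):
    K,T=KT; uv=np.atleast_2d(uv).astype(float)
    d=np.c_[uv,np.ones(len(uv))]@np.linalg.inv(K).T@T[:3,:3].T; c=T[:3,3]
    return (c+d*((z-c[2])/d[:,2])[:,None])[:,:2]
E
python3 - <<'E'
from h import *
p=np.load('top0.npz')['p']
c=p[160:260,180:450]
a=cv2.resize(p[165:250,310:445,::-1],None,fx=5.9,fy=5.9,interpolation=cv2.INTER_CUBIC);cv2.imwrite('pics/z.png',a)
KT=cam('top')
for n,uv,z in [('tray',(230,193),.01),('325.185 plug',(333,185),.009),('bolt',(330,228),.005),('354',(354,208),.01),('380',(380,229),.01),('376',(376,184),.01),('425',(425,185),.01),('sb',(427,235),.005)]:
    print(n,ray(uv,z,KT))
E
```

```text
tray [[0.55357056 0.20971352]]
325.185 plug [[ 0.58520124 -0.097603  ]]
bolt [[ 0.45646509 -0.09164068]]
354 [[ 0.5177701  -0.16177458]]
380 [[ 0.45710224 -0.24041214]]
376 [[ 0.59127649 -0.22623343]]
425 [[ 0.59187221 -0.37301715]]
sb [[ 0.44265956 -0.38167267]]
```

View pics/z.png

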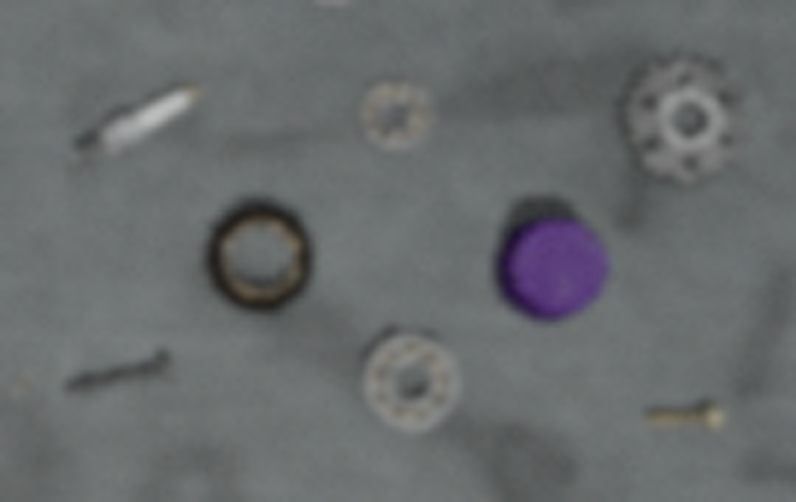

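Zoomed view: plug at (140,120), small bearing (396,117), gear (690,118), large bearing (412,382), dark long bolt (120,372), short bolt (690,415). The black ring and purple cup are distractors. Next I'll measure the tray recesses and the rough part poses.

```bash
python3 - <<'E'
from h import *
f=np.load('top0.npz');p=f['p'];d=f['d'];KT=cam('top')
g=cv2.cvtColor(p,cv2.COLOR_RGB2GRAY)
y0,x0=150,180
s=4;b=cv2.resize(g[y0:240,x0:280],None,fx=s,fy=s,interpolation=cv2.INTER_CUBIC)
blk=(b<50).astype(np.uint8)
cs,h=cv2.findContours(blk,cv2.RETR_CCOMP,cv2.CHAIN_APPROX_NONE)
def tow(q,z):return ray((np.asarray(q).reshape(-1,2)+.5)/s-.5+[x0,y0],z,KT)
for c,hh in zip(cs,h[0]):
    if cv2.contourArea(c)<500: continue
    z=.006 if hh[3]>=0 else .01
    w=tow(c,z)
    r=cv2.minAreaRect((w*1000).astype(np.float32)); print('hole' if hh[3]>=0 else 'outer',np.round(r[0],1),np.round(r[1],1),round(r[2],1))
KT=cam('top')
for n,(x,y,r,z) in dict(gear=(425,185,16,.012),lb=(380,229,12,.014),sb=(376,184,9,.011),plug=(334,185,15,.009),bolt=(330,228,14,.005),sbolt=(427,235,12,.005)).items():
    print(n,'depth',d[y,x])
    c=p[y-r:y+r+1,x-r:x+r+1].astype(float); bg=np.median(c.reshape(-1,3),0); m=(np.abs(c-bg).sum(2)>45).astype(np.uint8)
    m=cv2.resize(m*255,None,fx=4,fy=4,interpolation=cv2.INTER_LINEAR)>127
    cs,_=cv2.findContours(m.astype(np.uint8),0,1); q=max(cs,key=cv2.contourArea)
    w=ray((q.reshape(-1,2)+.5)/4-.5+[x-r,y-r],z,KT); R_=cv2.minAreaRect((w*1000).astype(np.float32)); print(n,np.round(R_[0],1),np.round(R_[1],1),round(R_[2],1))
E
```

```text
outer [552.2 209.4] [179.2 202.5] 11.8
hole [496.5 251.5] [37.6 80.4] 11.2
hole [517.2 148.1] [68.6 69.1] 46.7
gear depth 1.5454563
gear [ 590.3 -380.1] [41.5 41.2] 0.6
lb depth 1.5431446
lb [ 443.  -239.4] [25.1 27.4] 46.1
sb depth 1.5470538
sb [ 577.7 -227.8] [ 5.2 11.2] 1.4
plug depth 1.5332842
plug [585.1 -94.6] [21.1 66.7] 28.0
bolt depth 1.5282828
bolt [456.  -90.7] [14.2 55.3] 17.3
sbolt depth 1.5229925
sbolt [ 447.5 -379.3] [38.  13.5] 80.1
```

Tray centre is (0.552,0.209), with local x at 11.8°. That gives: big round (0.608,0.168), small round (0.517,0.148), long slot (0.587,0.269), short slot (0.4965,0.251). The part sizes are consistent. Now I'll move over the parts.

Call:
drive_tool --moves '[-4.47,-5.47,0,0,87,-4.47,-5.47,0,0,87,-4.47,-5.47,0,0,87,-4.47,-5.47,0,0,87,-4.47,-5.47,0,0,87]'

```text
time_s: 0.72
tool_pos: [0.277, 0.3735, 0.2223]
tool_rot: [-180.0, 0.0, 166.2]
force: [0.2, 0.3, 0.0]
grip_width: 0.0873
grasp_force: 0.0
```

Call:
drive_tool --moves '[-4.47,-5.47,0,0,87,-4.47,-5.47,0,0,87,-4.47,-5.47,0,0,87,-4.47,-5.47,0,0,87,-4.47,-5.47,0,0,87]'

```text
time_s: 1.35
tool_pos: [0.3984, 0.1188, 0.2225]
tool_rot: [180.0, -0.0, 166.1]
force: [0.1, 0.2, 0.3]
grip_width: 0.0873
grasp_force: 0.0
```

Call:
drive_tool --moves '[-4.47,-5.47,0,0,87,-4.47,-5.47,0,0,87,-4.47,-5.47,0,0,87,-4.47,-5.47,0,0,87,-4.47,-5.47,0,0,87]'

```text
time_s: 1.98
tool_pos: [0.5201, -0.1363, 0.2226]
tool_rot: [-179.9, 0.0, 166.2]
force: [-0.7, 0.6, -0.2]
grip_width: 0.0869
grasp_force: 0.0
```

Call:
drive_tool --moves '[0,0,0.5,5.6,87,0,0,0.5,5.6,87,0,0,0.5,5.6,87,0,0,0.5,5.6,87,0,0,0.5,5.6,87]'

```text
time_s: 2.6
tool_pos: [0.5195, -0.1325, 0.2021]
tool_rot: [-180.0, -0.0, 112.3]
force: [-0.1, 0.0, -0.1]
grip_width: 0.0869
grasp_force: 0.0
```

```bash
python3 - <<'E'
from h import *
o=env.get_obs();print(o['tool_pos'],o['tool_rot'],o['qpos'])
p,d=env.read_camera("wrist");np.savez('w0.npz',p=p,d=d,T=cam('wrist',o)[1]);cv2.imwrite('pics/w0.png',p[:,:,::-1])
E
```

```text
[ 0.51946319 -0.13247434  0.20213121] [-1.79959932e+02 -2.51514841e-02  1.12306448e+02] [-37.34832121   6.41491176  52.70044599 102.52536414  -5.30876889
  73.69080178  38.98392278]
```

View pics/w0.png

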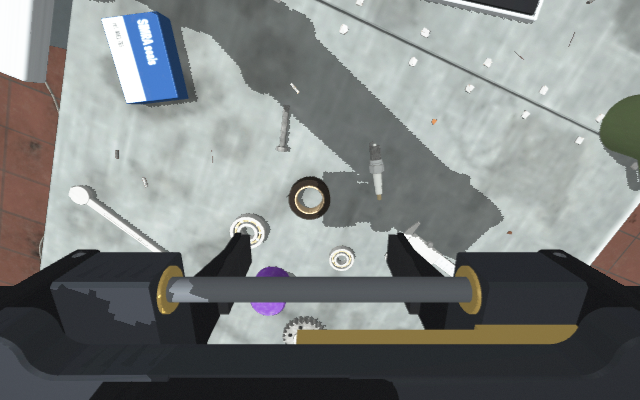

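The wrist view shows the bolt at (284,130) with its head at (283,148), the plug at (376,172) with its thread end up, the large bearing at (249,231) and the small bearing at (342,259). I'll zoom to fix plug and bolt landmarks.

```bash
python3 - <<'E'
from h import *
f=np.load('w0.npz');p=f['p'];KT=(cam('wrist')[0],f['T'])
a=cv2.resize(p[135:210,350:405,::-1],None,fx=7,fy=7,interpolation=cv2.INTER_CUBIC);b=cv2.resize(p[95:170,260:310,::-1],None,fx=7,fy=7,interpolation=cv2.INTER_CUBIC)
cv2.imwrite('pics/w0z.png',np.hstack([a,b]))
for uv in [(284,110),(283,150),(375,143),(378,200)]: print(ray(uv,.007,KT))
print(ray([(249,231)],.014,KT))
E
```

```text
[[ 0.44964786 -0.07215473]]
[[ 0.46507566 -0.11764672]]
[[ 0.56820088 -0.06577696]]
[[ 0.60458256 -0.13164611]]
[[ 0.46060336 -0.23609002]]
```

View pics/w0z.png

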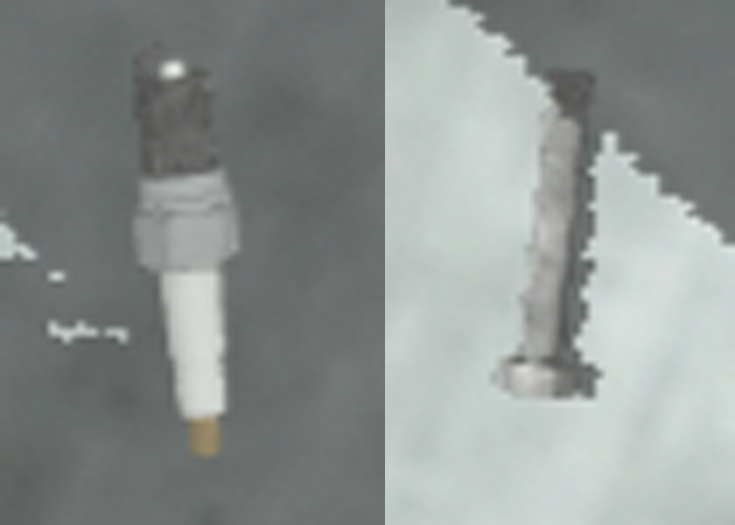

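```bash
python3 - <<'E'
from h import *
f=np.load('w0.npz');KT=(cam('wrist')[0],f['T'])
P=lambda uv,z: ray(uv,z,KT)[0]
t,h1,h,h2,b=[P(u,z) for u,z in [((374.3,142.8),.009),((376,164.3),.016),((376.6,169),.016),((377,173.3),.014),((379.3,200),.009)]]
print(t,h1,h,h2,b,np.linalg.norm(t-b)); v=(b-t)/np.linalg.norm(b-t); print([(q-t)@v for q in(h1,h,h2)],np.degrees(np.arctan2(v[1],v[0])))
t,b=P((286.1,105.7),.006),P((282.9,150.7),.007); print('bolt',t,b,(t+b)/2,np.linalg.norm(t-b),np.degrees(np.arctan2(*(b-t)[::-1])))
T=pose(); 
E
```

```text
[ 0.56683953 -0.06582321] [ 0.57876423 -0.0886034 ] [ 0.5820618 -0.0936688] [ 0.58549491 -0.09867328] [ 0.60551556 -0.13055968] 0.07540985736423579
[np.float64(0.025671830794477532), np.float64(0.0317115287963703), np.float64(0.0377684588871984)] -59.144298621500866
bolt [ 0.45017088 -0.06661121] [ 0.46526156 -0.11851734] [ 0.45771622 -0.09256428] 0.054055293709551956 -73.78926212777348
```

The plug and bolt measure 75 mm and 54 mm, against the true 77 and 56, so the points are sound. Grasping the plug's hexagon first.

Call:
drive_tool --moves '[0.3,1.81,1.5,-0.87,60,0.3,1.81,3,-0.87,60,0.3,1.81,4,-0.87,60,0.3,1.81,4.6,-0.87,60,0.3,1.81,4.9,-0.87,60]'

```text
time_s: 3.28
tool_pos: [0.5807, -0.0935, 0.0046]
tool_rot: [-179.8, -0.1, 121.5]
force: [-0.6, -0.1, -0.3]
grip_width: 0.0604
grasp_force: 0.0
```

Call:
drive_tool --moves '[0,0,0,0,0,0,0,0,0,0,0,0,0,0,0,0,0,0,0,0,0,0,0,0,0]' --squeeze 15

```text
time_s: 3.9
tool_pos: [0.5823, -0.0935, 0.007]
tool_rot: [180.0, 0.0, 121.4]
force: [0.6, 0.1, 1.1]
grip_width: 0.018
grasp_force: 3.7
```

Call:
drive_tool --moves '[0,0,0,0,0,0,0,0,0,0,0,0,-1.5,0,0,0,0,-2.5,0,0,0,0,-2.5,0,0]'

```text
time_s: 4.53
tool_pos: [0.5843, -0.0942, 0.1097]
tool_rot: [179.7, 0.2, 121.4]
force: [-0.1, -0.2, -1.0]
grip_width: 0.017
grasp_force: 15.0
```

```bash
cat >> h.py <<'E'
def go(x,y,z,yaw):
    T=pose(); d=T[:3,:3].T@(np.array([x,y,z])-T[:3,3])/.04
    now=np.degrees(np.arctan2(T[1,0],T[0,0])); t=-((yaw-now+180)%360-180)/10
    print('units',np.round(d,2),'turn',round(t,2))
E
python3 - <<'E'
from h import *
o=env.get_obs();print(o['tool_pos'],o['tool_rot'],o['qpos'].round(1),o['grip_width'],o['grasp_force'])
p,d=env.read_camera("wrist");cv2.imwrite('pics/w1.png',p[60:,100:540,::-1])
m=np.array([.587,.2693]); ax=np.array([np.cos(np.radians(101.8)),np.sin(np.radians(101.8))])
# white end is on the -ax side; grasp (hex centre) is 5 mm to +ax of mid
go(*(m+.005*ax),.08,101.8); go(*(m+.005*ax),.013,101.8)
E
```

```text
[ 0.584279   -0.09421437  0.10965694] [1.79694868e+02 1.72322272e-01 1.21351023e+02] [-33.9  20.8  49.1 101.3 -17.3  65.4  51.9] 0.017038725461978516 15.000113578280434
units [7.81 4.85 0.69] turn 1.96
units [7.81 4.85 2.37] turn 1.96
```

View pics/w1.png

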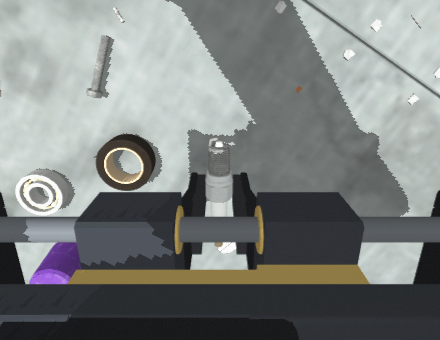

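The plug is held at the hexagon, thread end at (218,150) in the crop. Carrying it over the long slot and looking at the tray.

Call:
drive_tool --moves '[3.9,2.42,0,0,0,3.9,2.42,0,0,0,3.9,2.42,0,0,0,3.9,2.42,0,0,0,3.9,2.42,0,0,0]'

```text
time_s: 5.2
tool_pos: [0.5824, 0.0894, 0.1049]
tool_rot: [-179.8, 0.0, 121.4]
force: [0.1, -0.9, -0.2]
grip_width: 0.0169
grasp_force: 15.0
```

Call:
drive_tool --moves '[3.9,2.42,0,0,0,3.9,2.42,0,0,0,3.9,2.42,0,1,0,3.9,2.42,0,1.96,0,3.9,2.42,0,1.96,0]'

```text
time_s: 5.82
tool_pos: [0.5852, 0.2713, 0.1056]
tool_rot: [-179.9, 0.1, 101.7]
force: [0.5, -0.6, -1.0]
grip_width: 0.017
grasp_force: 15.0
```

```bash
python3 - <<'E'
from h import *
o=env.get_obs();print(o['tool_pos'],o['tool_rot'],o['qpos'].round(1),o['grip_width'],o['grasp_force'])
p,d=env.read_camera("wrist");np.savez('w2.npz',p=p,T=cam('wrist',o)[1]);cv2.imwrite('pics/w2.png',p[:,:,::-1])
E
```

```text
[0.58522801 0.27129034 0.10562543] [-1.79935674e+02  1.46273521e-01  1.01741679e+02] [-61.8  27.7  45.2  93.2 -20.7  68.   -0.2] 0.016963350994877415 15.000713202171028
```

View pics/w2.png

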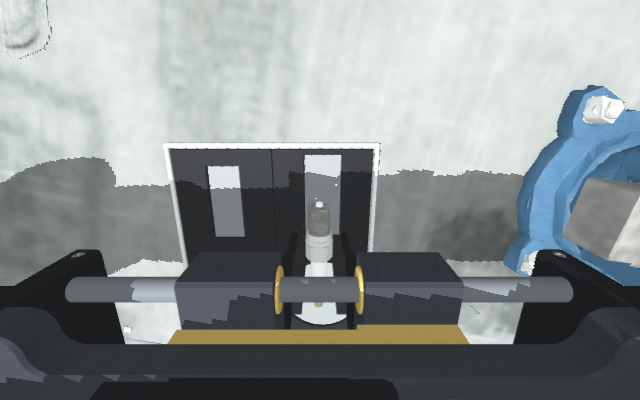

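The wrist view shows the long slot's far end at (306–341,155), and the short slot with corners (208,167), (240,166), (244,236), (216,238).

```bash
python3 - <<'E'
from h import *
f=np.load('w2.npz');p=f['p'];K=cam('wrist')[0];KT=(K,f['T'])
g=cv2.cvtColor(p,cv2.COLOR_RGB2GRAY)
hsv=cv2.cvtColor(p,cv2.COLOR_RGB2HSV)
m=((g>70)).astype(np.uint8); m[:150]=0
c,_=cv2.findContours(m[155:260,190:262].copy(),0,1,offset=(190,155))
for q in c:
    if cv2.contourArea(q)>1000:
        r=cv2.minAreaRect((ray(q.reshape(-1,2),.008,KT)*1000).astype(np.float32));print('short slot',r)
# long slot: edges on rows 165..195
for v in (160,170,180,190):
    row=g[v,285:360]; i=np.where(row>60)[0]+285; print(v,i.min(),i.max(),ray([(i.min()-.5,v),(i.max()+.5,v)],.008,KT).mean(0))
col=np.where(g[140:200,323]>60)[0]+140; print(col[:15])
print(ray([(323,154)],.008,KT), ray([(164,144),(381,143)],.010,KT))
E
```

```text
short slot ((499.5274658203125, 255.80186462402344), (68.68707275390625, 81.6849136352539), 11.823369979858398)
160 285 359 [0.58057657 0.3097761 ]
170 285 359 [0.58253445 0.30058822]
180 285 340 [0.57575617 0.28935525]
190 305 340 [0.58705225 0.28168284]
[140 141 142 143 144 145 146 147 148 150 151 152 153 154 155]
[[0.58032148 0.31538056]] [[0.43817434 0.29514064]
 [0.62922202 0.3360406 ]]
```

Both views agree to about 2.5 mm: long slot ≈ (0.5895,0.2695), tray centre ≈ (0.5545,0.209). Lowering and releasing.

Call:
drive_tool --moves '[0.06,0.1,1,0,0,0.06,0.1,1.8,0,0,0.06,0.1,2.2,0,0,0.06,0.1,2.3,0,0,0.06,0.1,2.3,0,0]'

```text
time_s: 6.5
tool_pos: [0.5893, 0.2763, 0.0155]
tool_rot: [179.9, -0.0, 101.7]
force: [0.1, 0.5, -0.5]
grip_width: 0.0168
grasp_force: 15.0
```

Call:
drive_tool --moves '[0,0,0,0,0,0,0,0,0,10,0,0,0,0,35,0,0,0,0,35,0,0,0,0,35]'

```text
time_s: 7.12
tool_pos: [0.5885, 0.2768, 0.0147]
tool_rot: [180.0, -0.0, 101.8]
force: [0.1, -0.5, -0.1]
grip_width: 0.0333
grasp_force: 0.0
```

Call:
drive_tool --moves '[0,0,-1,0,35,0,0,-2.5,0,35,0,0,-3.5,0,60,-1,0,-3.5,0,60,-1,0,-3.5,0,60]'

```text
time_s: 7.75
tool_pos: [0.598, 0.2329, 0.1557]
tool_rot: [179.9, 0.1, 101.4]
force: [-0.9, -0.1, 0.5]
grip_width: 0.056
grasp_force: 0.0
```

```bash
python3 - <<'E'
from h import *
o=env.get_obs();print(o['tool_pos'],o['tool_rot'],o['qpos'].round(1))
p,d=env.read_camera("wrist");np.savez('w3.npz',p=p,T=cam('wrist',o)[1]);cv2.imwrite('pics/w3.png',p[:,:,::-1])
go(.4577,-.0926,.2,106.2); go(.4577,-.0926,.003,106.2)
E
```

```text
[0.59796053 0.23290203 0.15571236] [1.79908708e+02 8.79960880e-02 1.01407307e+02] [-60.   24.8  47.4  90.9 -18.8  72.5   1.8]
units [-7.34 -5.06 -1.13] turn -0.46
units [-7.34 -5.06  3.8 ] turn -0.46
```

View pics/w3.png

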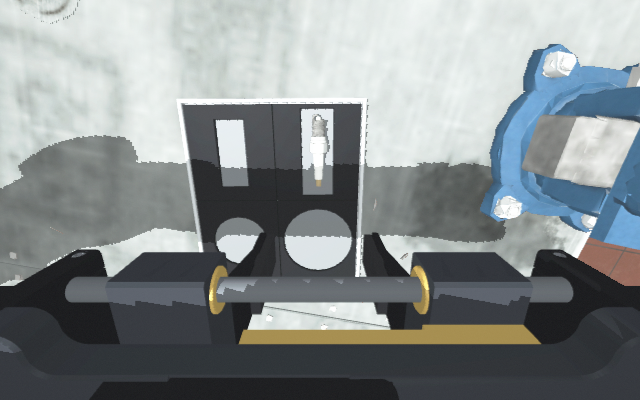

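The plug lies in the long slot, spanning (318,115)–(319,187). The view also shows the short slot (231,153), big round (319,238) and small round (238,240), so I'll refine those from this image.

```bash
python3 - <<'E'
from h import *
f=np.load('w3.npz');p=f['p'];K=cam('wrist')[0];KT=(K,f['T'])
P=lambda uv,z=.008: ray(uv,z,KT)
def a(n,c,L=None): print(n,c.mean(0),[round(float(np.linalg.norm(c[i]-c[i-1])),4) for i in range(len(c))],np.degrees(np.arctan2(*(c[1]-c[0])[::-1])))
a('short',P([(215,120),(245,119),(250,186),(220,187)]))
a('long',P([(302,108),(333,108),(334,194),(302,194)]))
a('plug ends',P([(318,115),(319,187)],.015))
a('big',P([(285,238),(351,238)])); a('bigv',P([(319,208),(319,270)]))
print('cross',P([(275,201)],.01))
g=cv2.cvtColor(p,cv2.COLOR_RGB2GRAY); print(g[150,205:260],g[100:125,231],g[180:192,231])
E
```

```text
short [0.49907967 0.24979916] [0.0733, 0.0317, 0.0731, 0.0341] 13.316072111261883
long [0.59014724 0.26962169] [0.0937, 0.0323, 0.0937, 0.0366] 11.487081805826575
plug ends [0.59060429 0.27145472] [0.0766, 0.0766] -77.72484859281181
big [0.61069599 0.16948732] [0.0795, 0.0795] 11.418816006223901
bigv [0.6124359  0.16691773] [0.0825, 0.0825] -78.49252826559677
cross [[0.55294388 0.20638133]]
[ 82  82  81  83  82  81  82  81  80  82  81  70  54  77 225 235 236 235
 237 236 236 236 235 235 235 236 235 235 235 235 236 235 236 235 236 236
 235 235 236 236 177 101  83  82  81  82  81  82  81  80  79  79  80  81
  80] [255 255 231 209 161  88  87  86  86  86  85  84  86  86  87  86  87  87
  86 107 237 237 237 237 237] [131 129 130 131 129 127  81  43  43  43  45  45]
```

All sizes check. Plug is within 2 mm of its slot centre; short slot (0.499,0.250), big round (0.6115,0.168), small round (0.5205,0.148). Next, the long bolt.

Call:
drive_tool --moves '[-3.67,-2.53,0,0,50,-3.67,-2.53,0,0,50,-3.67,-2.53,0,0,50,-3.67,-2.53,0,0,50,-3.67,-2.53,0,0,50]'

```text
time_s: 8.43
tool_pos: [0.5274, 0.0749, 0.1546]
tool_rot: [180.0, -0.1, 101.8]
force: [0.2, 0.0, 0.7]
grip_width: 0.0502
grasp_force: 0.0
```

Call:
drive_tool --moves '[-3.67,-2.53,0,-0.46,50,-3.67,-2.53,0,-0.46,50,-3.67,-2.53,1,-0.46,50,-3.67,-2.53,2,-0.46,50,-3.67,-2.53,2,-0.46,50]'

```text
time_s: 9.05
tool_pos: [0.4563, -0.0906, 0.0726]
tool_rot: [-179.6, 0.1, 106.4]
force: [0.5, 1.0, 0.0]
grip_width: 0.0501
grasp_force: 0.0
```

```bash
python3 - <<'E'
from h import *
o=env.get_obs();print(o['tool_pos'],o['tool_rot'],o['qpos'].round(1))
p,d=env.read_camera("wrist");np.savez('w4.npz',p=p,T=cam('wrist',o)[1]);cv2.imwrite('pics/w4.png',p[:,:,::-1])
go(.4577,-.0926,.004,106.2)
E
```

```text
[ 0.45630588 -0.09055708  0.07258449] [-1.79615996e+02  7.83564316e-02  1.06376699e+02] [-52.5   5.6  63.5 120.   -5.7  57.9  30.3]
units [-0.05 -0.02  1.76] turn 0.02
```

View pics/w4.png

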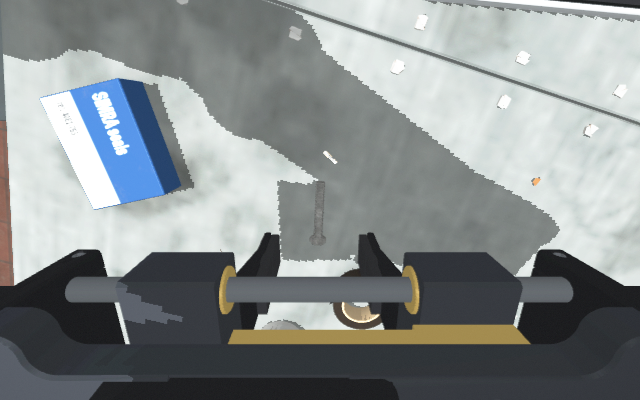

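The bolt sits from (320,182) to (317,242), centred between the fingers. Grasping it.

Call:
drive_tool --moves '[-0.05,0,0.9,0,50,-0.05,0,1.4,0,50,-0.05,0,1.65,0,50,-0.05,0,1.74,0,50,-0.05,0,1.74,0,50]'

```text
time_s: 9.72
tool_pos: [0.4598, -0.0927, 0.0058]
tool_rot: [179.9, 0.0, 106.4]
force: [-0.2, -0.6, 1.0]
grip_width: 0.0497
grasp_force: 0.0
```

Call:
drive_tool --moves '[0,0,0,0,0,0,0,0,0,0,0,0,0,0,0,0,0,0,0,0,0,0,0,0,0]'

```text
time_s: 10.35
tool_pos: [0.4587, -0.093, 0.0049]
tool_rot: [-180.0, -0.0, 106.4]
force: [-1.2, 0.4, -0.0]
grip_width: 0.0078
grasp_force: 0.2
```

Call:
drive_tool --moves '[0,0,0,0,0,0,0,0,0,0,0,0,-1,0,0,0,0,-2,0,0,0,0,-2,0,0]'

```text
time_s: 10.98
tool_pos: [0.4613, -0.0929, 0.0873]
tool_rot: [179.6, -0.1, 106.4]
force: [-0.8, -0.1, -1.4]
grip_width: 0.0069
grasp_force: 15.0
```

```bash
python3 - <<'E'
from h import *
o=env.get_obs();print(o['tool_pos'],o['tool_rot'],o['qpos'].round(1),o['grip_width'],o['grasp_force'])
go(.499,.250,.08,101.8); go(.499,.250,.0145,101.8)
E
```

```text
[ 0.46126777 -0.09286383  0.08734613] [ 1.79624375e+02 -5.45049988e-02  1.06387762e+02] [-55.4   3.9  66.4 119.1  -4.4  59.1  29.7] 0.006948636280405548 15.000291913747787
units [7.96 3.32 0.21] turn 0.46
units [7.96 3.31 1.85] turn 0.46
```

Call:
drive_tool --moves '[3.98,1.66,0,0,0,3.98,1.66,0,0,0,3.98,1.66,0,0,0,3.98,1.66,0,0,0,3.98,1.66,0,0,0]'

```text
time_s: 11.6
tool_pos: [0.477, 0.0775, 0.0841]
tool_rot: [-179.9, 0.1, 106.3]
force: [0.2, -0.7, -0.0]
grip_width: 0.0071
grasp_force: 15.0
```

Call:
drive_tool --moves '[3.98,1.66,0,0,0,3.98,1.66,0,0,0,3.98,1.66,0,0.46,0,3.98,1.66,0,0.46,0,3.98,1.66,0,0.46,0]'

```text
time_s: 12.22
tool_pos: [0.4968, 0.2473, 0.0846]
tool_rot: [-180.0, 0.1, 101.6]
force: [-0.3, -0.5, -0.6]
grip_width: 0.0068
grasp_force: 15.0
```

```bash
python3 - <<'E'
from h import *
o=env.get_obs();print(o['tool_pos'],o['tool_rot'],o['qpos'].round(1),o['grip_width'],o['grasp_force'])
go(.499,.250,.0135,101.8)
p,d=env.read_camera("wrist");cv2.imwrite('pics/w5.png',p[100:340,150:480,::-1])
E
```

```text
[0.49684454 0.24729596 0.08455587] [-1.79956757e+02  9.27885664e-02  1.01631947e+02] [-73.7  18.5  51.9 107.5 -16.4  61.8  -3.8] 0.006847115578561409 14.999705851078033
units [0.06 0.07 1.78] turn -0.02
```

View pics/w5.png

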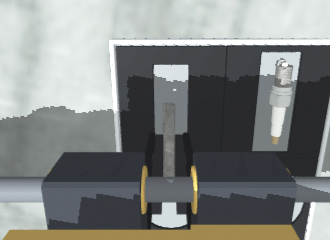

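The bolt is held along the slot axis at (168,130) in the crop, over the short slot. Lowering and releasing.

Call:
drive_tool --moves '[0.06,0.07,1,0,0,0.06,0.07,1.5,0,0,0.06,0.07,1.7,0,0,0.06,0.07,1.8,0,0,0.06,0.07,1.8,0,0]'

```text
time_s: 12.9
tool_pos: [0.4992, 0.2528, 0.0135]
tool_rot: [180.0, -0.0, 101.7]
force: [1.0, 0.5, 0.2]
grip_width: 0.007
grasp_force: 15.0
```

Call:
drive_tool --moves '[0,0,0,0,0,0,0,0,0,5,0,0,0,0,30,0,0,0,0,30,0,0,0,0,30]'

```text
time_s: 13.52
tool_pos: [0.4988, 0.2529, 0.013]
tool_rot: [180.0, -0.0, 101.8]
force: [-0.3, 0.4, 0.3]
grip_width: 0.0272
grasp_force: 0.0
```

Call:
drive_tool --moves '[0,0,-1,0,35,0,0,-2.5,0,35,0,0,-3.5,0,60,-1.2,0,-3.5,0,60,-1.2,0,-3.5,0,60]'

```text
time_s: 14.15
tool_pos: [0.5099, 0.2015, 0.1539]
tool_rot: [179.9, 0.0, 101.4]
force: [-0.8, 0.1, -0.5]
grip_width: 0.0555
grasp_force: 0.0
```

```bash
python3 - <<'E'
from h import *
o=env.get_obs();print(o['tool_pos'],o['tool_rot'],o['qpos'].round(1))
p,d=env.read_camera("wrist");np.savez('w6.npz',p=p,T=cam('wrist',o)[1]);cv2.imwrite('pics/w6.png',p[60:330,100:500,::-1])
go(.4606,-.2361,.15,101.8); go(.4606,-.2361,.15,80)
E
```

```text
[0.50988184 0.20150025 0.15387568] [1.79927384e+02 2.56077277e-03 1.01396278e+02] [-74.   12.4  56.2 104.6 -11.1  68.7  -3. ]
units [-10.54  -3.39   0.07] turn -0.03
units [-10.54  -3.39   0.07] turn 2.15
```

View pics/w6.png

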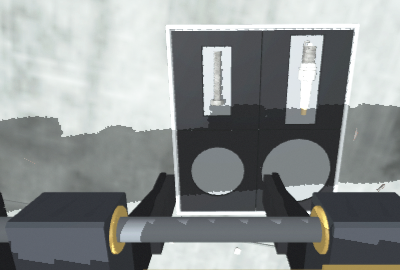

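The bolt lies in the short slot, (216,50)–(218,105) in the crop, inside the slot's 47–115 rows. Next, the large bearing.

Call:
drive_tool --moves '[-5.27,-1.7,0,0,80,-5.27,-1.7,0,0,80,-5.27,-1.7,0,0,80,-5.27,-1.7,0,0,80,-5.27,-1.7,0,0,80]'

```text
time_s: 14.82
tool_pos: [0.4846, -0.0165, 0.1529]
tool_rot: [180.0, -0.1, 101.5]
force: [0.3, -0.6, -0.2]
grip_width: 0.08
grasp_force: 0.0
```

Call:
drive_tool --moves '[-5.27,-1.7,0,0,80,-5.27,-1.7,0,0,80,-5.27,-1.7,0,0,80,-5.27,-1.7,0,0.5,80,-5.27,-1.7,0,1.15,80]'

```text
time_s: 15.45
tool_pos: [0.4611, -0.2368, 0.1527]
tool_rot: [-179.9, 0.1, 89.8]
force: [0.4, 0.3, 0.1]
grip_width: 0.0803
grasp_force: 0.0
```

```bash
python3 - <<'E'
from h import *
o=env.get_obs();print(o['tool_pos'],o['tool_rot'],o['qpos'].round(1))
p,d=env.read_camera("wrist");np.savez('w7.npz',p=p,T=cam('wrist',o)[1]);cv2.imwrite('pics/w7.png',p[:,:,::-1])
go(.4606,-.2361,.005,90)
E
```

```text
[ 0.46107987 -0.23678928  0.15271357] [-1.79941324e+02  1.34590722e-01  8.98238392e+01] [-39.2   9.6  69.5 108.7  -9.6  68.1  33.4]
units [-0.03 -0.02  3.69] turn -0.02
```

View pics/w7.png

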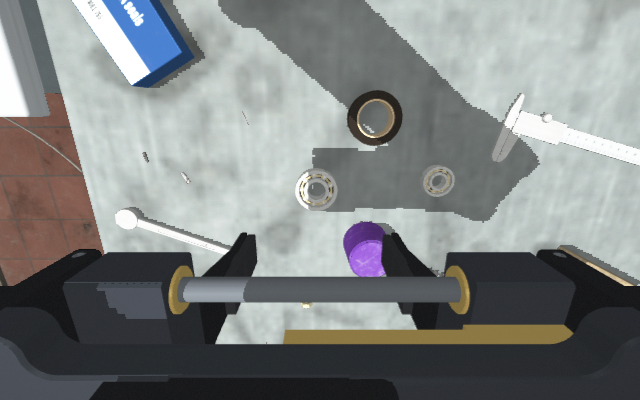

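The bearing is at (316,188), centred laterally. The purple cup at (365,245) is outside the finger path. Quick check of the position.

```bash
python3 - <<'E'
from h import *
f=np.load('w7.npz');p=f['p'];KT=(cam('wrist')[0],f['T'])
a=ray([(296,188),(337,188),(316,169),(316,207)],.012,KT);print(a[:2].mean(0),a[2:].mean(0),np.linalg.norm(a[0]-a[1]),np.linalg.norm(a[2]-a[3]))
a=ray([(364,260)],.04,KT);print('cup',a)
go(.4606,-.2361,.006,90)
E
```

```text
[ 0.4590447  -0.23702299] [ 0.45848695 -0.23749449] 0.045550883605979336 0.04383757433188096
cup [[ 0.51109815 -0.31128894]]
units [-0.03 -0.02  3.66] turn -0.02
```

Call:
drive_tool --moves '[0,-0.04,1.5,0,80,0,-0.04,2.7,0,80,0,-0.04,3.3,0,80,0,-0.04,3.6,0,80,0,-0.04,3.67,0,80]'

```text
time_s: 16.12
tool_pos: [0.4603, -0.2337, 0.0058]
tool_rot: [-180.0, -0.0, 90.4]
force: [-0.5, 0.4, -0.2]
grip_width: 0.0803
grasp_force: 0.0
```

Call:
drive_tool --moves '[0,0,0,0,30,0,0,0,0,30,0,0,0,0,30,0,0,0,0,30,0,0,0,0,30]'

```text
time_s: 16.75
tool_pos: [0.4598, -0.2346, 0.0064]
tool_rot: [180.0, -0.0, 90.3]
force: [-1.0, 0.5, 2.6]
grip_width: 0.0452
grasp_force: 15.0
```

Call:
drive_tool --moves '[0,0,0,0,30,0,0,0,0,30,0,0,-1,0,30,0,0,-2.5,0,30,0,0,-2.5,0,30]'

```text
time_s: 17.38
tool_pos: [0.4628, -0.236, 0.1097]
tool_rot: [179.5, 0.1, 90.3]
force: [0.5, 0.1, -0.2]
grip_width: 0.0454
grasp_force: 15.0
```

```bash
python3 - <<'E'
from h import *
o=env.get_obs();print(o['tool_pos'],o['tool_rot'],o['qpos'].round(1),o['grip_width'],o['grasp_force'])
go(.5205,.1483,.1,101.8)
E
```

```text
[ 0.46276619 -0.23598052  0.10969282] [1.79546649e+02 6.80364612e-02 9.02805869e+01] [-36.3  14.2  68.1 111.6 -14.9  63.3  38.2] 0.04536220351207831 14.994716229848564
units [9.6  1.49 0.24] turn -1.15
```

Call:
drive_tool --moves '[4.8,0.75,0,0,30,4.8,0.75,0,0,30,4.8,0.75,0,0,30,4.8,0.75,0,0,30,4.8,0.75,0,0,30]'

```text
time_s: 18.0
tool_pos: [0.4884, -0.0423, 0.1054]
tool_rot: [-179.9, 0.0, 90.4]
force: [-0.8, -0.1, -0.2]
grip_width: 0.0455
grasp_force: 15.0
```

Call:
drive_tool --moves '[4.8,0.75,0,0,30,4.8,0.75,0,0,30,4.8,0.75,0,0,30,4.8,0.75,0,-0.6,30,4.8,0.75,0,-1.15,30]'

```text
time_s: 18.62
tool_pos: [0.5184, 0.1482, 0.1055]
tool_rot: [-180.0, 0.1, 101.9]
force: [0.3, -0.3, -0.9]
grip_width: 0.0457
grasp_force: 15.0
```

```bash
python3 - <<'E'
from h import *
o=env.get_obs();print(o['tool_pos'],o['tool_rot'],o['qpos'].round(1),o['grip_width'],o['grasp_force'])
go(.5205-.0004,.1483+.002,.0145,101.8)
E
```

```text
[0.51844437 0.14819065 0.10548092] [-1.79961683e+02  1.24351237e-01  1.01882625e+02] [-67.8  15.   55.8 108.7 -13.7  63.5   5.2] 0.045743072047027725 14.994115416775458
units [0.05 0.05 2.27] turn 0.01
```

Call:
drive_tool --moves '[0.05,0.05,1.2,0,30,0.05,0.05,1.9,0,30,0.05,0.05,2.2,0,30,0.05,0.05,2.28,0,30,0.05,0.05,2.28,0,30]'

```text
time_s: 19.25
tool_pos: [0.5205, 0.1515, 0.0158]
tool_rot: [179.9, -0.0, 101.7]
force: [-0.4, 0.2, 0.1]
grip_width: 0.0453
grasp_force: 15.0
```

Call:
drive_tool --moves '[0,0,0,0,30,0,0,0,0,46,0,0,0,0,60,0,0,0,0,60,0,0,0,0,60]'

```text
time_s: 19.88
tool_pos: [0.5196, 0.1521, 0.015]
tool_rot: [180.0, -0.0, 101.8]
force: [0.2, -0.2, 0.4]
grip_width: 0.0589
grasp_force: 0.0
```

Call:
drive_tool --moves '[0,0,-1,0,60,0,0,-2.5,0,60,0,0,-3.5,0,70,-1.8,0,-3.5,0,80,-1.8,0,-3.5,0,80]'

```text
time_s: 20.5
tool_pos: [0.5351, 0.0766, 0.156]
tool_rot: [179.9, 0.1, 101.4]
force: [-1.0, -0.3, -0.8]
grip_width: 0.0782
grasp_force: 0.0
```

```bash
python3 - <<'E'
from h import *
o=env.get_obs();print(o['tool_pos'],o['tool_rot'],o['qpos'].round(1))
p,d=env.read_camera("wrist");np.savez('w8.npz',p=p,T=cam('wrist',o)[1]);cv2.imwrite('pics/w8.png',p[:330,100:540,::-1])
go(.5903,-.376,.15,101.8)
E
```

```text
[0.53509481 0.07660316 0.15595782] [1.79902624e+02 5.12533946e-02 1.01397963e+02] [-64.7  11.8  60.3 105.6 -10.9  68.8  10.4]
units [-11.39  -0.88   0.14] turn -0.04
```

View pics/w8.png

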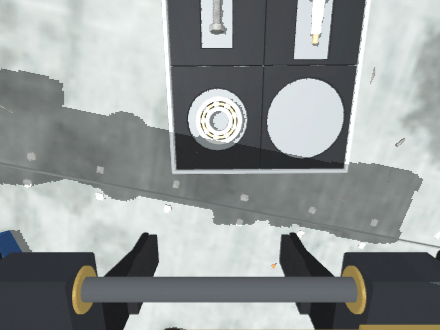

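The bearing sits at (219,120), concentric with its recess. Last is the gear, and the same yaw keeps clear of the cup.

Call:
drive_tool --moves '[-5.7,-0.44,0,0,87,-5.7,-0.44,0,0,87,-5.7,-0.44,0,0,87,-5.7,-0.44,0,0,87,-5.7,-0.44,0,0,87]'

```text
time_s: 21.18
tool_pos: [0.5627, -0.1492, 0.1546]
tool_rot: [-179.9, 0.1, 101.4]
force: [-0.3, -0.5, -0.3]
grip_width: 0.0868
grasp_force: 0.0
```

Call:
drive_tool --moves '[-5.7,-0.44,0,0,87,-5.7,-0.44,0,0,87,-5.7,-0.44,0,0,87,-5.7,-0.44,0,0,87,-5.7,-0.44,0,0,87]'

```text
time_s: 21.8
tool_pos: [0.5917, -0.3744, 0.1538]
tool_rot: [-179.9, 0.0, 101.5]
force: [0.0, -0.4, 0.1]
grip_width: 0.0867
grasp_force: 0.0
```

```bash
python3 - <<'E'
from h import *
o=env.get_obs();print(o['tool_pos'],o['tool_rot'],o['qpos'].round(1))
p,d=env.read_camera("wrist");np.savez('w9.npz',p=p,T=cam('wrist',o)[1]);cv2.imwrite('pics/w9.png',p[:,:,::-1])
go(.591,-.376,.006,101.8)
E
```

```text
[ 0.59166399 -0.37437075  0.15380497] [-1.79873102e+02  2.69131759e-02  1.01541234e+02] [ -6.7  36.2  55.5  81.6 -29.8  77.7  61.4]
units [-0.1  -0.06  3.69] turn -0.01
```

View pics/w9.png

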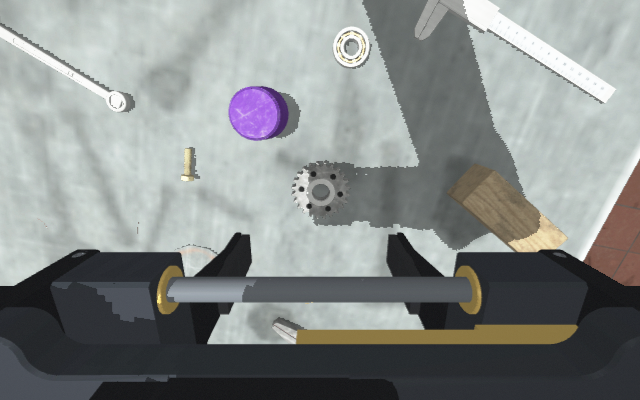

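The gear is at (321,192), rim from x 293–349 and y 162–223. The fingers have clear room either side.

```bash
python3 - <<'E'
from h import *
f=np.load('w9.npz');KT=(cam('wrist')[0],f['T'])
a=ray([(293,192),(350,192),(321,162),(321,222)],.010,KT);c=(a[:2].mean(0)+a[2:].mean(0))/2;print(c,np.linalg.norm(a[0]-a[1]),np.linalg.norm(a[2]-a[3]))
h=ray((321,191),.016,KT)[0];print('hub',h)
go(*((c+h)/2),.006,101.5)
E
```

```text
[ 0.59584528 -0.3798312 ] 0.06426519011705609 0.07057783065077525
hub [ 0.59481614 -0.37645223]
units [-0.18  0.04  3.69] turn 0.02
```

Call:
drive_tool --moves '[-0.13,0.04,1.5,0,87,-0.13,0.04,2.7,0,87,-0.13,0.04,3.3,0,87,-0.13,0.04,3.6,0,87,-0.13,0.04,3.68,0,87]'

```text
time_s: 22.48
tool_pos: [0.5963, -0.3764, 0.0085]
tool_rot: [179.9, 0.0, 101.8]
force: [0.6, -0.6, -0.4]
grip_width: 0.0869
grasp_force: 0.0
```

Call:
drive_tool --moves '[0,0,0,0,50,0,0,0,0,50,0,0,0,0,50,0,0,0,0,50,0,0,0,0,50]' --squeeze 25

```text
time_s: 23.1
tool_pos: [0.5953, -0.3775, 0.0087]
tool_rot: [180.0, 0.0, 101.7]
force: [-2.2, -0.1, 6.8]
grip_width: 0.0634
grasp_force: 25.0
```

Call:
drive_tool --moves '[0,0,0,0,50,0,0,0,0,50,0,0,-1,0,50,0,0,-2.5,0,50,0,0,-2.5,0,50]'

```text
time_s: 23.72
tool_pos: [0.5978, -0.3792, 0.113]
tool_rot: [179.6, 0.4, 101.8]
force: [-0.6, -0.9, -1.9]
grip_width: 0.0636
grasp_force: 25.0
```

```bash
python3 - <<'E'
from h import *
o=env.get_obs();print(o['tool_pos'],o['tool_rot'],o['qpos'].round(1),o['grip_width'],o['grasp_force'])
go(.6115,.168,.1,101.8)
E
```

```text
[ 0.59782999 -0.37921385  0.11300851] [179.61068368   0.35609314 101.76281024] [ -5.7  38.4  54.1  83.4 -31.7  73.7  62.8] 0.06362521019589404 24.999551775399595
units [13.33  3.12  0.26] turn -0.0
```

Call:
drive_tool --moves '[6.66,1.56,0,0,50,6.66,1.56,0,0,50,6.66,1.56,0,0,50,6.66,1.56,0,0,50,6.66,1.56,0,0,50]'

```text
time_s: 24.35
tool_pos: [0.6019, -0.0964, 0.1056]
tool_rot: [-179.9, -0.2, 102.2]
force: [0.1, -0.3, -1.7]
grip_width: 0.0634
grasp_force: 25.0
```

Call:
drive_tool --moves '[6.66,1.56,0,0,50,6.66,1.56,0,0,50,6.66,1.56,0,0,50,6.66,1.56,0,0,50,6.66,1.56,0,0,50]'

```text
time_s: 24.98
tool_pos: [0.6072, 0.1768, 0.1057]
tool_rot: [-179.9, -0.1, 102.2]
force: [-0.4, -0.9, -1.9]
grip_width: 0.0638
grasp_force: 25.0
```

```bash
python3 - <<'E'
from h import *
o=env.get_obs();print(o['tool_pos'],o['tool_rot'],o['qpos'].round(1),o['grip_width'],o['grasp_force'])
go(.6115,.168,.0165,101.8)
p,d=env.read_camera("wrist");cv2.imwrite('pics/w10.png',p[60:340,150:490,::-1])
E
```

```text
[0.60718287 0.17684583 0.10568989] [-1.79869000e+02 -1.22427470e-01  1.02193121e+02] [-60.6  29.9  55.6  95.3 -26.3  69.   13.4] 0.0637547230407676 24.999479341786355
units [-0.24  0.06  2.23] turn 0.04
```

View pics/w10.png

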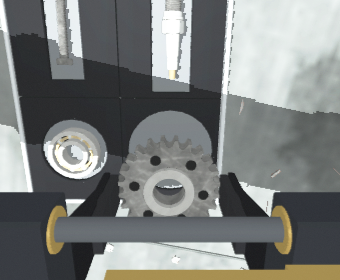

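The gear is held level over the big recess, hub at (168,195) in the crop. Lowering.

Call:
drive_tool --moves '[-0.26,0.06,1.2,0,50,-0.26,0.06,1.8,0,50,-0.26,0.06,2.1,0,50,-0.26,0.06,2.22,0,50,-0.26,0.06,2.22,0,50]'

```text
time_s: 25.65
tool_pos: [0.614, 0.1606, 0.0196]
tool_rot: [179.9, -0.0, 101.8]
force: [0.3, -0.6, -2.0]
grip_width: 0.0633
grasp_force: 25.0
```

```bash
python3 - <<'E'
from h import *
o=env.get_obs();print(o['tool_pos'],o['tool_rot'],o['force'],o['grip_width'])
E
```

```text
[0.61396318 0.16059601 0.01963244] [ 1.79937529e+02 -1.63025706e-02  1.01755582e+02] [ 0.32737336 -0.63513431 -1.9645026 ] 0.06330622414340803
```

Call:
drive_tool --moves '[0,0,0,0,50,0,0,0,0,50]'

```text
time_s: 25.9
tool_pos: [0.6139, 0.1608, 0.0198]
tool_rot: [179.9, -0.0, 101.8]
force: [-0.1, -0.8, -1.2]
grip_width: 0.0632
grasp_force: 25.0
```

Call:
drive_tool --moves '[0.18,-0.02,0,0,50,0.18,-0.02,0.05,0,50,0.18,-0.02,0.09,0,50,0.18,-0.02,0.09,0,50,0.18,-0.02,0.09,0,50]'

```text
time_s: 26.52
tool_pos: [0.6112, 0.1671, 0.0154]
tool_rot: [180.0, 0.0, 101.7]
force: [0.0, 0.3, -1.8]
grip_width: 0.0634
grasp_force: 25.0
```

Call:
drive_tool --moves '[0,0,0,0,60,0,0,0,0,68,0,0,0,0,78,0,0,0,0,78,0,0,0,0,78]'

```text
time_s: 27.15
tool_pos: [0.6113, 0.1674, 0.0155]
tool_rot: [180.0, -0.0, 101.8]
force: [-1.1, -0.4, -0.0]
grip_width: 0.0777
grasp_force: 0.0
```

Call:
drive_tool --moves '[0,0,-1,0,78,0,0,-2.5,0,78,0,0,-4,0,80,-1.8,0,-4,0,80,-2.2,0,-4,0,80]'

```text
time_s: 27.78
tool_pos: [0.6299, 0.0769, 0.1771]
tool_rot: [179.9, 0.1, 101.5]
force: [0.3, -0.1, -0.2]
grip_width: 0.0801
grasp_force: 0.0
```

```bash
python3 - <<'E'
from h import *
o=env.get_obs();print(o['tool_pos'],o['tool_rot'])
p,d=env.read_camera("wrist");np.savez('w11.npz',p=p,T=cam('wrist',o)[1]);cv2.imwrite('pics/w11.png',p[:300,100:540,::-1])
E
```

```text
[0.62988501 0.07690924 0.17705885] [1.79858062e+02 8.68301500e-02 1.01546168e+02]
```

View pics/w11.png

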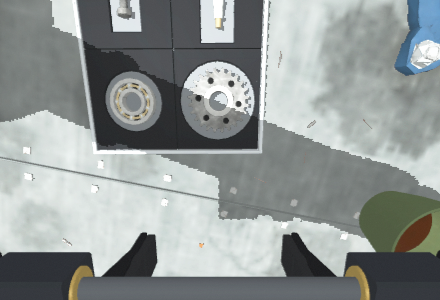

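The gear at (218,100) is concentric with its recess (181–255, 61–139), the bearing at (133,101) is centred, and the bolt and plug are still in their slots. Handing in.

```bash
python3 -c "
from cell import env
print(env.sign_off())"
```

```text
the job is handed in; nothing more can be done
None
```

The gear wheel, larger bearing, spark plug and longer bolt are each lying in their recesses by the wrist views, I never went near the small bearing or short bolt, and the job was handed in at about 28 s of the 109 s limit; the hand-in returned no verdict.

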